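# Hold a reagent bottle in the code reader against its sprung plunger

### The arm

A 6-joint arm with a two-finger parallel gripper is mounted at the origin on the work surface; the furniture and walls round the work are solid. World frame = base frame: x ahead of the robot, y to its left, z up, the work surface at z = 0. Lengths are in m, angles in rad, forces in N, time in s.
With the tool pointing down it reaches from about 0.4 to 0.825 m from the base axis. Payload 7 kg.
Tool frame: the origin (TCP) lies between the finger pads; the fingertips stand 14 mm ahead of it and the grasp point (between the pads) lies 5 mm behind it; z points along the fingers, y is the direction in which the jaws open and shut (so a half turn about z gives the same grasp; the last joint's range is limited). The gripper opens to 85 mm and grips with 20 to 120 N. Pads are 22 mm wide; open, the fingers measure 114 mm over their backs; the gripper's body (76 mm by 85 mm) begins 54 mm behind the grasp point. The pads swing forward as they close: fully open they stand 13 mm farther back than shut.
Start: joints at [1.508, 0.359, 0.012, 0, -1.224, -0.288], TCP at [0.232, 0.634, 0.245] pointing down, gripper open.
Joint ranges: [-3.07, 3.07], [-1.43, 2.12], [-1.02, 1.25], [-3.03, 1.67], [-3.05, -0], [-3.03, 3.03]. Speed limits (rad/s): [2.39, 2.39, 3.01, 3.14, 3.14, 3.14].

### API

Orientations are given as a unit quaternion [w, x, y, z].
In Python, from rig import robot, snapshot, camera_info gives the robot as it stands. The module is installed in compiled form; this text tells all that it offers. Calls block until the motion is done:
- robot.move_to(position, orientation): joint-space move of the TCP to a pose.
- robot.line_to(position, attitude=None, feed=0.15, stop_force=None): straight line of the TCP; attitude=None keeps the orientation; feed is the mean speed in m/s. With stop_force (N) it stops when the force on the tool has changed by that much, and returns True; else False.
- robot.movej(angles): joint-space move.
- robot.release() and robot.close_gripper(grip_force=None): open the fingers fully, or close them until they stop; grip_force is the grip in N (None keeps the last).
- robot.wait(seconds).
- robot.inverse_kinematics(position, orientation): joint angles nearest the present ones, or None.
- snapshot(name): name is "scene" or "top" or "wrist"; returns (picture, depth): 400x640x3 uint8, red, green, blue; 400x640 float32, m along the optical axis (not along the pixel's ray), 0 where there is no reading.
- camera_info(name): a dict with "fov_y" (degrees; the focal length in pixels is half the picture's height over the tangent of half this angle, whatever the lens; pixels are square), "cx", "cy" (the principal point, pixels), "R" (3x3) and "t" (3): a world point X has camera coordinates R X + t; the wrist camera has in their place "mount" (4x4, takes a point from camera to tool coordinates, whose origin is the TCP and whose axes are the flange's). Camera axes: x right, y down, z forward; pixel columns grow to the right and rows downward; lengths in m; the calibration is good to about 2 mm. A picture is of the moment at which its call begins: read the wrist's pose just before it. camera_info takes no time and is no camera call.
A pose or a line that the arm cannot do raises robot.PlanningError and nothing moves.
- robot.job_done(): hands the job in, once; it reports no verdict.
Readings, each from a call of its own:
- robot.read_time_s(): time.
- robot.read_joint_positions(): joint angles.
- robot.read_qvel(): joint speeds.
- robot.read_joint_torque(): joint torques, N m.
- robot.read_ee_pos(): TCP position.
- robot.read_eef_rot(): TCP orientation.
- robot.read_contact_force(): force on the tool from outside, world axes, zero at the start.
- robot.read_torque(): the same for the moment, N m.
- robot.read_opening(): finger opening in m.
Only numpy, scipy, OpenCV 4.12 (cv2) and the standard library are available. Lean on these libraries where they do the work, as an engineer would, in place of code of your own. Each camera call takes 0.05 s, during which the arm holds its last target.

### The job

Pick up the small brown bottle with the white cap and stand it on the reading station's plate, between the lane marks. Then press it straight against the sprung brass plunger until the pair of steel stop pins stops it hard, and hold it there upright for two seconds while the station reads it. Finish still pressing and holding the bottle against the pins, without letting go, and leave the other things on the bench where they are.

Things in the scene. Friction and masses are not known exactly. Their poses are not given: they have to be found in the camera images.
- bottle_small: The small brown bottle with a white screw cap: round, 42 mm diameter, 68 mm tall, about 40 to 70 g, standing upright on the bench; it can stand in any of three places. Origin at the centre of its underside, z up. Its straight-sided body reaches up to 40 mm above the underside and is the place to grip. A wall stands along the bench's far edge, 0.66 m ahead of the robot's base.
- station: Fixed reading station, position and yaw vary: aluminium plate 8 mm thick, x = -77 to +85 mm, y = -42 to +42 mm, with two stop pins and a grey housing (x = 47 to 81, y = -26 to +26 mm, top 54 mm above the bench). Origin on the plate's underside below the fully pressed bottle's centre; x axis = level pressing direction towards the plunger, y to its left, z up.
- seat (a point): Point on top of the plate, 8 mm above the station's origin: here, within 1 mm, is the centre of the bottle's underside when it bears on both pins. Axes as the station's. In front of it two black lane marks lie at station y = -26 and +26 mm, from x = -71 to -9 mm; the bottle is set down between them (x about -40 mm, y = 0) before it is pressed.
- stop_left: Fixed left steel stop pin: 10 mm diameter, upright, 40 mm tall, standing on the station's plate at station x = 23 mm, y = +12 mm. Origin at the centre of its foot. Fingers that grip the bottle across station y pass outside the pins.
- stop_right: Fixed right steel stop pin: the same, at station x = 23 mm, y = -12 mm.
- plunger_nose (a point): Foremost point of the round-nosed brass plunger (11 mm diameter) that sticks out between the pins, on the station's centre line 30 mm above the bench (22 mm above the plate). At rest it stands at station x = 11 mm, so the bottle meets it 10 mm before the pins.
- plunger (a joint): How far the plunger is pushed in, in m: 0 at rest (out), about 0.009 to 0.010 with the bottle on the pins, 0.014 at most. Sprung outward with 4 N at 0 and 8 N at 0.010; it pushes the bottle back when that is let go. Only a push beyond the spring's force bears on the pins.
- label_roll: Yellow label roll lying flat, 62 mm diameter, 20 mm tall; not to be moved. Origin at the centre of its underside.
- vial: Small white vial with a green cap, 25 mm diameter, 46 mm tall; not to be moved. Origin at the centre of its underside.

How it is judged:
On the way, in this order (a step that is already met when the one before it is completed fails the run):
1. the bottle stands (or is held just) on the plate in front of the plunger, upright, not yet pressing it (x of bottle_small in the frame of station between -0.07 and -0.008 m and y of bottle_small in the frame of station between -0.025 and 0.025 m and z of bottle_small in the frame of station below 0.014 m and angle between bottle_small's own z axis and vertical below 0.2 rad), for 0.1 s.
2. the bottle is pressed up to the stop pins, in its seat, and held there for about two seconds ((contact force between bottle_small and stop_left above 2 N or contact force between bottle_small and stop_right above 2 N) and horizontal distance between bottle_small and seat below 0.004 m and value of joint plunger above 0.0065 m and angle between bottle_small's own z axis and vertical below 0.15 rad), for 1.8 s.
At the end, for the whole second after the job is handed in: The fingers still press the bottle (over 2 N); it bears on at least one stop pin and on the plunger with over 2 N each, the plunger is in by over 6.5 mm, and the bottle is within 4 mm of the seat point, at most 6 mm above the plate, upright within 0.15 rad and at rest (all of step 2 and contact force between bottle_small and plunger above 2 N and z of bottle_small in the frame of station between 0.005 and 0.014 m and linear speed of bottle_small below 0.02 m/s and contact force between the fingers and bottle_small above 2 N); the arm keeps its last pose, push and grip.
It fails at once if the bottle is knocked over (angle between bottle_small's own z axis and vertical above 0.7 rad).
It fails at once if the label roll is moved more than 20 mm (distance of label_roll from where it was at the start of the episode above 0.02 m).
It fails at once if the vial is moved more than 20 mm (distance of vial from where it was at the start of the episode above 0.02 m).
It also fails if it takes over 48 s, if anything falls off the work surface, if the arm or the gripper's body presses on something with over 40 N, if the wrist force passes 120 N, or if a joint passes its speed limit or range.

## Working session

There is one attempt and no reset: what is moved stays moved. The work goes in short steps, each a Python script; the robot and the scene stay as the last script left them, time stands still between calls to the robot, and variables do not carry over. Pictures are saved under pics/ and viewed, and the job is handed in when it is done.

```bash
mkdir -p pics; ls; python3 - <<'E'
from rig import robot,snapshot,camera_info
import cv2,numpy as np
for n in("scene","top","wrist"):
    p,d=snapshot(n); cv2.imwrite(f"pics/{n}0.png",p[:,:,::-1]); np.save(f"{n}0.npy",d); np.save(f"{n}0p.npy",p); print(n,camera_info(n))
print(robot.read_time_s(),robot.read_ee_pos(),robot.read_eef_rot())
E
```

```text
pics
scene {'fov_y': 43.96833855441995, 'cx': 304.63428825343055, 'cy': 202.83465660829253, 'R': array([[ 0.24003498, -0.97073251, -0.00784898],
       [-0.58019128, -0.13697328, -0.80288007],
       [ 0.77830668,  0.19727322, -0.59608891]]), 't': array([-0.20564936,  0.31227983,  0.87744571])}
top {'fov_y': 54.47074347989649, 'cx': 321.20736033240996, 'cy': 200.50577012072367, 'R': array([[ 0.01059607, -0.99983979,  0.01442594],
       [-0.99138977, -0.01238734, -0.13035674],
       [ 0.13051455, -0.01292046, -0.9913622 ]]), 't': array([-0.09355768,  0.46278307,  0.92481402])}
wrist {'fov_y': 62.53811231744242, 'cx': 322.5445678811117, 'cy': 200.5231909829738, 'mount': array([[ 1.04220855e-03, -9.48852650e-01, -3.15717535e-01,
         8.17610614e-02],
       [ 9.99999407e-01,  1.08900965e-03,  2.81841704e-05,
         5.88231420e-04],
       [ 3.17076817e-04, -3.15717377e-01,  9.48853222e-01,
        -1.27857118e-01],
       [ 0.00000000e+00,  0.00000000e+00,  0.00000000e+00,
         1.00000000e+00]])}
0.15 [0.23186298 0.63355798 0.24457043] [ 6.56846952e-04  9.84650421e-01 -1.74536861e-01 -3.99418355e-05]
```

View pics/top0.png

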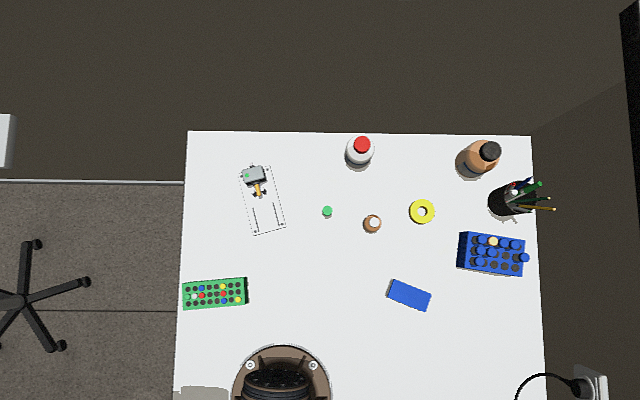

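View pics/scene0.png

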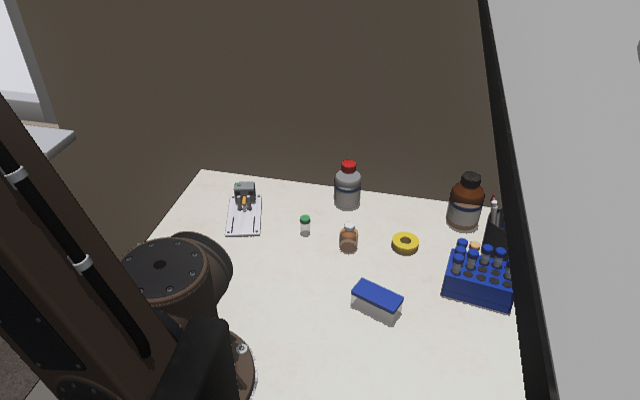

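View pics/wrist0.png

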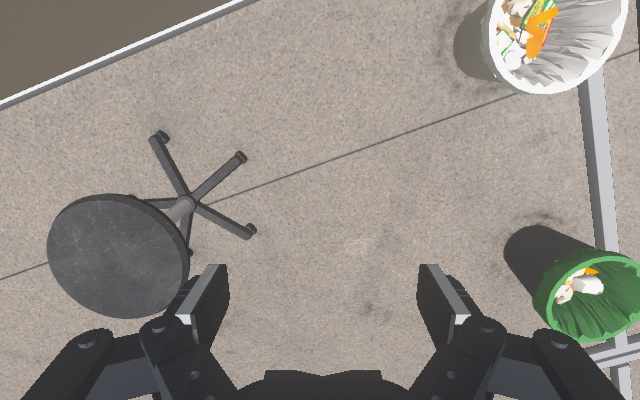

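```bash
cat > h.py <<'E'
import numpy as np,cv2
from rig import robot,snapshot,camera_info
from scipy.spatial.transform import Rotation as Ro
def q2R(q): return Ro.from_quat([q[1],q[2],q[3],q[0]]).as_matrix()
def cam(n,pose=None):
    c=camera_info(n); f=200/np.tan(np.radians(c['fov_y']/2))
    if n=='wrist':
        p,q=pose; T=np.eye(4);T[:3,:3]=q2R(q);T[:3,3]=p
        M=T@c['mount']; return f,c['cx'],c['cy'],M[:3,:3],M[:3,3]
    R=c['R'];return f,c['cx'],c['cy'],R.T,-R.T@c['t']
def plane(C,u,v,z):
    f,cx,cy,A,o=C; d=A@np.array([(u-cx)/f,(v-cy)/f,1]); return o+d*(z-o[2])/d[2]
def dep(C,u,v,Z):
    f,cx,cy,A,o=C; return o+A@(np.array([(u-cx)/f,(v-cy)/f,1])*Z)
def proj(C,X):
    f,cx,cy,A,o=C; p=A.T@(np.array(X)-o); return f*p[0]/p[2]+cx,f*p[1]/p[2]+cy
E
python3 - <<'E'
from h import *
p=np.load("top0p.npy")[:,:,::-1]; 
a=cv2.resize(p[150:250,225:325],(400,400),interpolation=cv2.INTER_CUBIC)
b=cv2.resize(p[170:270,340:440],(400,400),interpolation=cv2.INTER_CUBIC)
cv2.imwrite("pics/topz.png",np.hstack([a,b]))
s=np.load("scene0p.npy")[:,:,::-1]
a=cv2.resize(s[165:265,200:300],(400,400),interpolation=cv2.INTER_CUBIC)
b=cv2.resize(s[190:290,300:400],(400,400),interpolation=cv2.INTER_CUBIC)
cv2.imwrite("pics/scz.png",np.hstack([a,b]))
C=cam('top');d=np.load("top0.npy")
for nm,u,v in [('bottle',372,222),('vial',327,211),('house',253,174),('plate',263,210),('bench',300,260),('far',300,135),('roll',422,203)]:
    print(nm,dep(C,u,v,d[v,u]).round(4))
E
```

```text
bottle [ 0.4095 -0.2078  0.0673]
vial [ 0.4363 -0.1022  0.0476]
house [0.5228 0.0771 0.0565]
plate [0.4411 0.0571 0.0077]
bench [ 0.3179 -0.0373 -0.0023]
far [ 0.638  -0.0319  0.0024]
roll [ 0.462  -0.3396  0.0213]
```

View pics/topz.png

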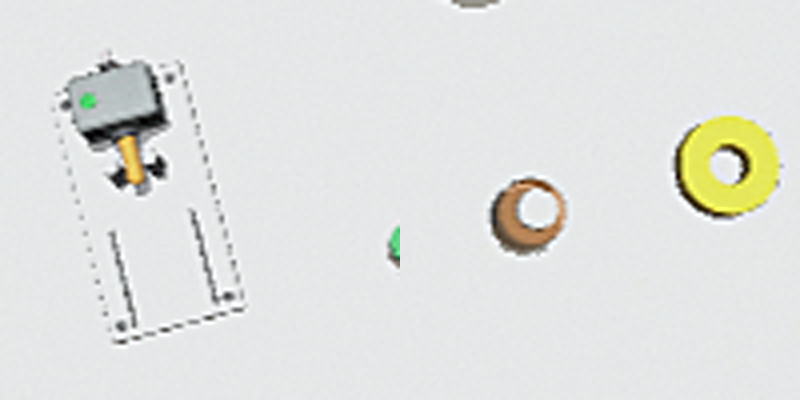

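View pics/scz.png

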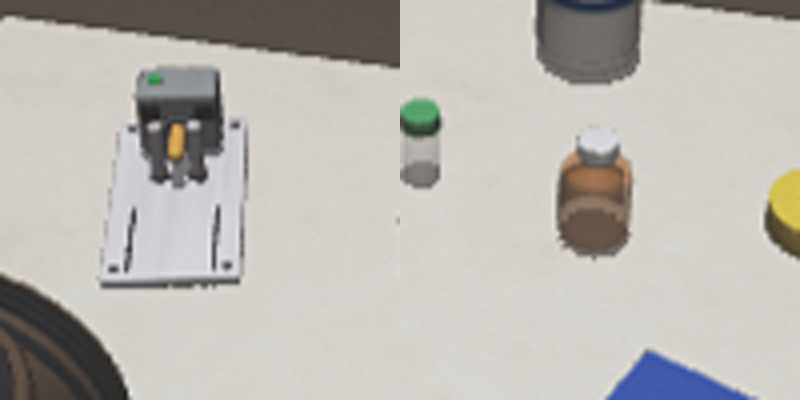

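```bash
python3 - <<'E'
from h import *
C=cam('top')
o=lambda x,y:(225+x/4-.375,150+y/4-.375)
P=[plane(C,*o(*c),.008)[:2] for c in [(115,342),(244,308),(180,62),(53,95)]]  # nl,nr,fr,fl
L=[np.array(p) for p in [(-.077,.042),(-.077,-.042),(.085,-.042),(.085,.042)]]
P=np.array(P);L=np.array(L);print(P.round(4),[np.linalg.norm(P[i]-P[i-1]).round(4) for i in range(4)])
Pc=P-P.mean(0);Lc=L-L.mean(0)
th=np.arctan2((Lc[:,0]*Pc[:,1]-Lc[:,1]*Pc[:,0]).sum(),(Lc*Pc).sum())
R=np.array([[np.cos(th),-np.sin(th)],[np.sin(th),np.cos(th)]])
t=P.mean(0)-R@L.mean(0);print('station',th,t,'res',(P-(L@R.T+t)).round(4))
print('cap',plane(C,374,222.2,.068))
yaw=th
for k in(0,np.pi):
    z=np.array([0,0,-1.]);x=np.array([np.cos(yaw+k),np.sin(yaw+k),0]);y=np.cross(z,x)
    q=Ro.from_matrix(np.c_[x,y,z]).as_quat();q=[q[3],*q[:3]]
    print(k,q)
    for p in [(t[0],t[1],.034),(t[0],t[1],.25),(*(t+R@[-.15,0]),.25),(.405,-.206,.027),(.405,-.206,.25)]:
        j=robot.inverse_kinematics(p,q);print(np.round(p,3),None if j is None else np.round(j,2))
E
```

```text
[[ 3.780e-01  7.910e-02]
 [ 4.000e-01 -5.000e-04]
 [ 5.560e-01  4.370e-02]
 [ 5.336e-01  1.235e-01]] [np.float64(0.1618), np.float64(0.0825), np.float64(0.1621), np.float64(0.0828)]
station 0.2760447509810453 [0.46306984 0.06036021] res [[ 0.0005 -0.0007]
 [-0.0004  0.0006]
 [-0.0003  0.0006]
 [ 0.0002 -0.0005]]
cap [ 0.40906815 -0.2123934   0.068     ]
0 [np.float64(0.0), np.float64(0.9904900235502979), np.float64(0.13758456762053725), np.float64(0.0)]
[0.463 0.06  0.034] [ 0.55  0.28 -0.7   0.   -0.6   1.29]
[0.463 0.06  0.25 ] [ 0.55  0.01 -0.42  0.   -1.15  1.29]
[0.319 0.019 0.25 ] [ 0.71 -0.3  -0.66  0.   -1.21  1.14]
[ 0.405 -0.206  0.027] [-0.03  0.28 -0.73  0.   -0.57  1.88]
[ 0.405 -0.206  0.25 ] [-0.03 -0.02 -0.44  0.   -1.15  1.88]
3.141592653589793 [np.float64(0.0), np.float64(-0.1375845676205371), np.float64(0.990490023550298), np.float64(0.0)]
[0.463 0.06  0.034] [ 0.55  0.28 -0.7  -0.   -0.6  -1.85]
[0.463 0.06  0.25 ] [ 0.55  0.01 -0.42  0.   -1.15 -1.85]
[0.319 0.019 0.25 ] [ 0.71 -0.3  -0.66  0.   -1.21 -2.  ]
[ 0.405 -0.206  0.027] [-0.03  0.28 -0.73  0.   -0.57 -1.26]
[ 0.405 -0.206  0.25 ] [-0.03 -0.02 -0.44  0.   -1.15 -1.26]
```

```bash
cat >> h.py <<'E'
def quat(yaw):
    z=np.array([0,0,-1.]);x=np.array([np.cos(yaw+np.pi),np.sin(yaw+np.pi),0]);y=np.cross(z,x)
    q=Ro.from_matrix(np.c_[x,y,z]).as_quat();return [q[3],*q[:3]]
def shot(name):
    pose=(robot.read_ee_pos(),robot.read_eef_rot())
    p,d=snapshot('wrist'); cv2.imwrite(f"pics/{name}.png",p[:,:,::-1]); np.savez(name+'.npz',p=p,d=d,pos=pose[0],q=pose[1])
def load(name):
    z=np.load(name+'.npz');return z['p'],z['d'],cam('wrist',(z['pos'],z['q']))
E
python3 - <<'E'
from h import *
q=quat(.276)
robot.move_to([.455,.058,.22],q); robot.wait(.2); shot('w_st'); print(robot.read_time_s())
robot.move_to([.405,-.210,.22],q); robot.wait(.2); shot('w_bo'); print(robot.read_time_s(),robot.read_ee_pos())
E
```

```text
2.6083
3.9167 [ 0.40549129 -0.20917107  0.2200212 ]
```

View pics/w_st.png

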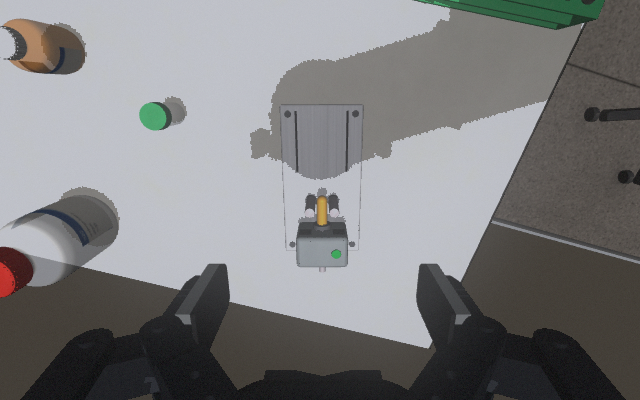

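View pics/w_bo.png

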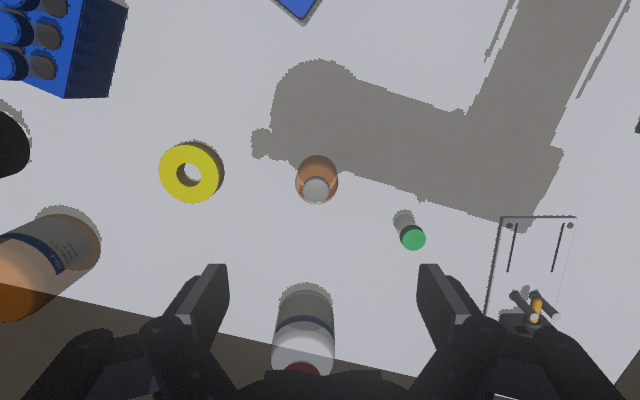

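```bash
python3 - <<'E'
from h import *
p,d,C=load('w_st')
cv2.imwrite('pics/w_stz.png',cv2.resize(p[95:280,265:380,::-1],None,fx=3,fy=3,interpolation=cv2.INTER_CUBIC))
g=cv2.cvtColor(p,cv2.COLOR_RGB2GRAY)
# lane marks: dark columns within plate rows 112..172
for lo,hi in((290,300),(340,354)):
    pts=[]
    for v in range(114,170):
        r=g[v,lo:hi].astype(float);w=np.clip(np.median(r)-r-25,0,None)
        if w.sum()>0: pts.append(plane(C,lo+(w*np.arange(hi-lo)).sum()/w.sum(),v,.0082)[:2])
    pts=np.array(pts,np.float32);l=cv2.fitLine(pts,cv2.DIST_HUBER,0,.01,.01).ravel();print(len(pts),'yaw',np.arctan2(l[1],l[0]),'pt',l[2:],'ends',pts[0],pts[-1])
p,d,C=load('w_bo')
cv2.imwrite('pics/w_boz.png',cv2.resize(p[140:220,280:360,::-1],None,fx=6,fy=6,interpolation=cv2.INTER_CUBIC))
print('cap',plane(C,316,191,.068), dep(C,316,191,d[191,316]))
E
```

```text
56 yaw 0.27965084 pt [0.43164793 0.0227157 ] ends [0.40646732 0.01403264] [0.46012127 0.03073148]
56 yaw 0.29024127 pt [0.41627368 0.07222851] ends [0.39127192 0.06727087] [0.44581997 0.08082299]
cap [ 0.41057274 -0.21442377  0.068     ] [ 0.4105971  -0.2144186   0.06791817]
```

View pics/w_stz.png

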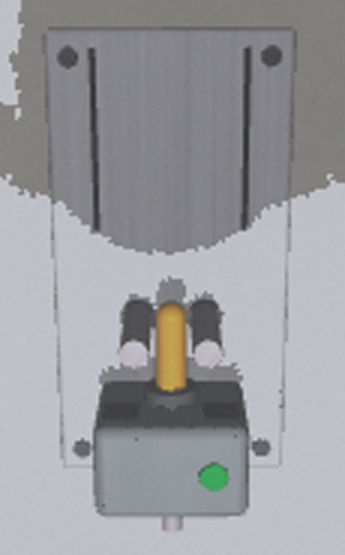

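View pics/w_boz.png

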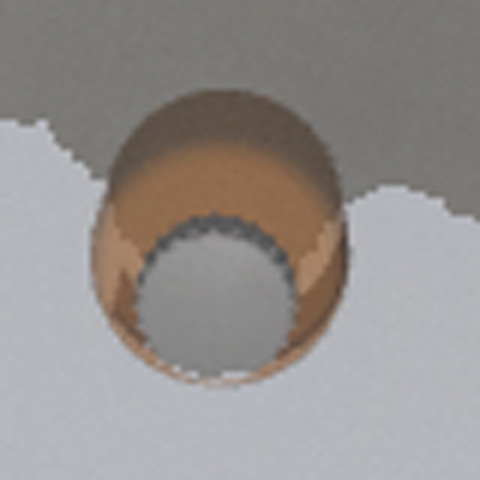

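```bash
python3 - <<'E'
from h import *
p,d,C=load('w_st')
o=lambda x,y:(265+(x-1)/3,95+(y-1)/3)
# image left = robot's right (station -y)?
it=[((47,28),.008,(-.077,-.042)),((295,28),.008,(-.077,.042)),((280,466),.008,(.085,.042)),((64,466),.008,(.085,-.042)),((133,353),.048,(.023,-.012)),((207,353),.048,(.023,.012))]
P=np.array([plane(C,*o(*a),z)[:2] for a,z,_ in it]);L=np.array([l for *_,l in it])
Pc=P-P.mean(0);Lc=L-L.mean(0)
th=np.arctan2((Lc[:,0]*Pc[:,1]-Lc[:,1]*Pc[:,0]).sum(),(Lc*Pc).sum())
R=np.array([[np.cos(th),-np.sin(th)],[np.sin(th),np.cos(th)]])
t=P.mean(0)-R@L.mean(0);print('station',th,t,'res st',((P-t)@R-L).round(4).tolist())
for pt in [(0.43164793,0.0227157),(0.41627368,0.07222851)]: print('lane in st',(np.array(pt)-t)@R)
p,d,C=load('w_bo');print(plane(C,315.6,190.4,.068))
E
```

```text
station 0.2789002661611986 [0.46309288 0.05907856] res st [[0.0006, 0.0011], [0.0006, -0.001], [-0.0007, -0.0006], [-0.0008, 0.0009], [0.0001, -0.0003], [0.0002, -0.0003]]
lane in st [-0.04024053 -0.026301  ]
lane in st [-0.04138989  0.02553108]
[ 0.41013491 -0.2149146   0.068     ]
```

```bash
python3 - <<'E'
from h import *
q=quat(.279)
robot.move_to([.410,-.2144,.13],q)
robot.line_to([.410,-.2144,.020],feed=.08); 
print(robot.read_ee_pos(),robot.read_contact_force(),robot.read_time_s())
robot.close_gripper(60);robot.wait(.2)
print('open',robot.read_opening(),robot.read_ee_pos(),robot.read_contact_force())
robot.line_to([.410,-.2144,.15],feed=.1); robot.wait(.2)
print('open',robot.read_opening(),robot.read_contact_force(),robot.read_time_s())
robot.move_to([.4195,.0468,.15],q); robot.wait(.2); print(robot.read_time_s(),robot.read_ee_pos(),robot.read_eef_rot(),quat(.279))
shot('w_held')
p,d=snapshot('scene');cv2.imwrite('pics/sc1.png',cv2.resize(p[60:300,150:450,::-1],None,fx=2.5,fy=2.5))
E
```

```text
[ 0.41031309 -0.21443737  0.02038658] [ 0.42622906 -0.70352624 -0.89468075] 5.8917
open 0.039868237002700875 [ 0.41011583 -0.21430927  0.02046978] [-2.1840923   1.97315751  8.19009471]
open 0.039476322119352744 [-0.05639425  0.20725671  0.4337791 ] 8.2333
9.4583 [0.41959081 0.04583344 0.1498878 ] [-1.53085343e-04 -1.38126894e-01  9.90414526e-01 -6.76117987e-05] [np.float64(0.0), np.float64(-0.1390479892238706), np.float64(0.9902856439900551), np.float64(0.0)]
```

View pics/w_held.png

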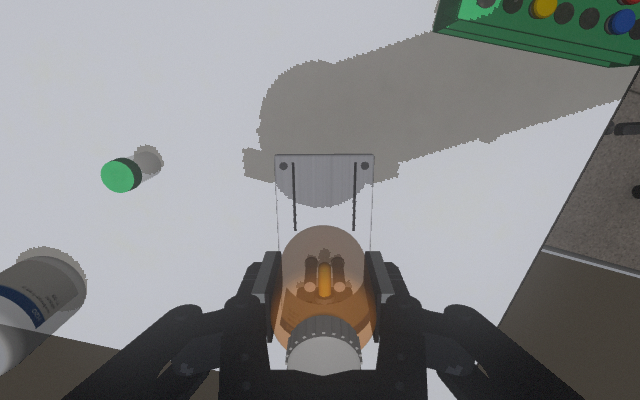

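View pics/sc1.png

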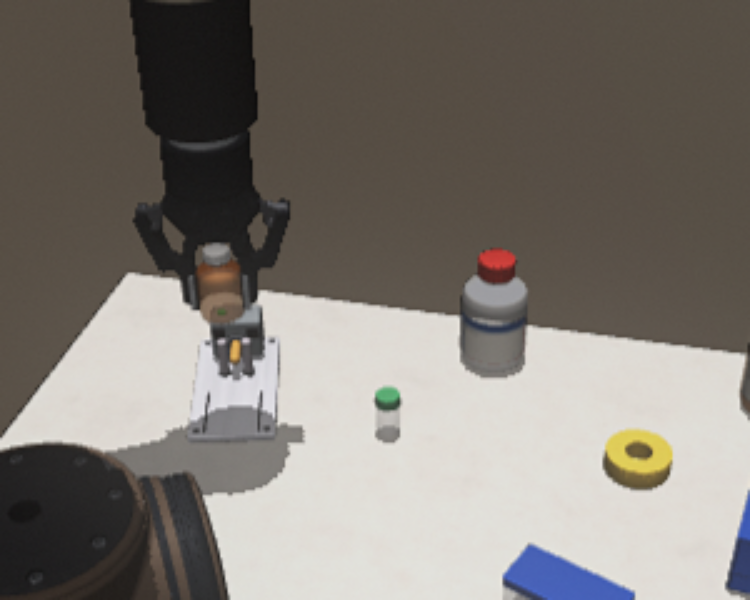

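```bash
python3 - <<'E'
from h import *
q=quat(.279)
robot.line_to([.4195,.0468,.06],attitude=q,feed=.1)
s=robot.line_to([.4195,.0468,.0293],attitude=q,feed=.04,stop_force=5)
robot.wait(.4)
print(s,robot.read_ee_pos(),robot.read_contact_force(),robot.read_opening(),robot.read_time_s())
shot('w_pl')
p,d=snapshot('scene');cv2.imwrite('pics/sc2.png',cv2.resize(p[120:280,180:330,::-1],None,fx=3.5,fy=3.5))
p,d=snapshot('top');cv2.imwrite('pics/top2.png',cv2.resize(p[140:250,215:325,::-1],None,fx=5,fy=5))
E
```

```text
False [0.4195491  0.04682922 0.02938548] [-0.19552173 -0.70186221 -0.49658943] 0.039845532474875475 11.925
```

View pics/w_pl.png

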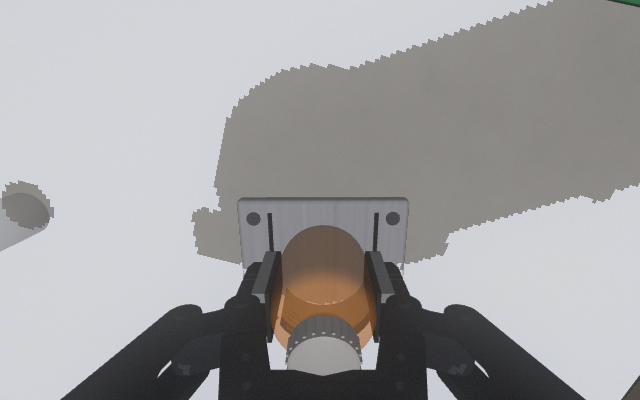

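View pics/sc2.png

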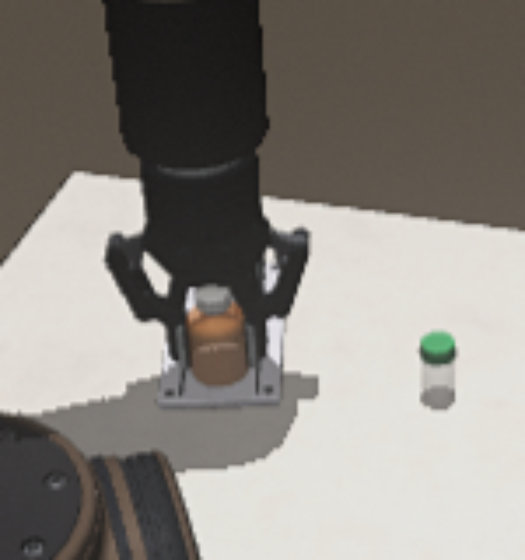

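```bash
python3 - <<'E'
from h import *
q=quat(.279);t=np.array([.4631,.0592]);u=np.array([np.cos(.279),np.sin(.279)])
def rep():
    p=robot.read_ee_pos();f=robot.read_contact_force();r=np.array(p[:2])-t
    print('st',(r@u).round(4),(r@[-u[1],u[0]]).round(4),'z',round(p[2],4),'F',round(f[:2]@u,2),round(f[:2]@[-u[1],u[0]],2),round(f[2],2),robot.read_time_s())
rep()
e=t-.014*u; robot.line_to([*e,.0293],attitude=q,feed=.04); rep()
e=t+.008*u; s=robot.line_to([*e,.0293],attitude=q,feed=.012,stop_force=18); print(s); rep()
robot.wait(.3); rep(); robot.wait(.3); rep()
p,d=snapshot('scene');cv2.imwrite('pics/sc3.png',cv2.resize(p[120:280,180:330,::-1],None,fx=3.5,fy=3.5))
shot('w_pr')
E
```

```text
st -0.0453 0.0001 z 0.0293 F -0.19 0.07 -0.97 12.075
st -0.0143 -0.0001 z 0.0292 F -0.42 -0.26 -0.36 13.0083
True
st 0.0003 -0.0006 z 0.0285 F -4.49 2.44 8.32 14.3833
st 0.0001 -0.0006 z 0.0285 F -3.64 2.17 8.05 14.6833
st 0.0001 -0.0006 z 0.0285 F -3.17 0.83 7.34 14.9833
```

View pics/w_pr.png

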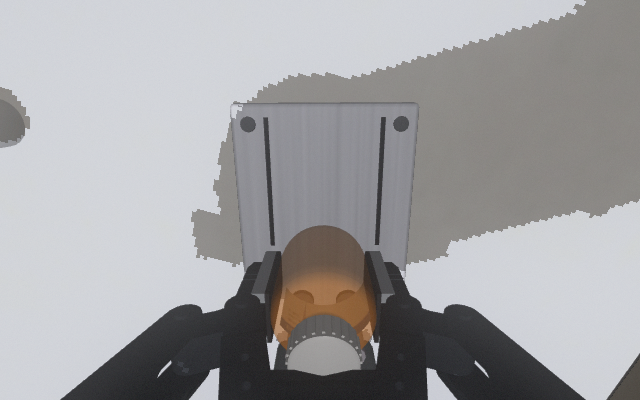

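View pics/sc3.png

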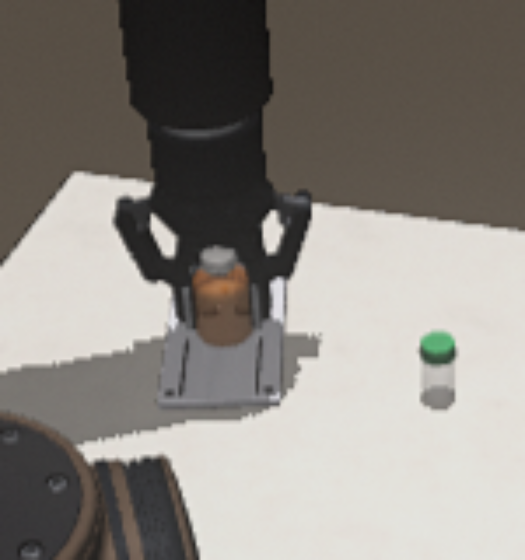

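```bash
python3 - <<'E'
from h import *
q=quat(.279);t=np.array([.4631,.0592]);u=np.array([np.cos(.279),np.sin(.279)])
def rep():
    p=robot.read_ee_pos();f=robot.read_contact_force();r=np.array(p[:2])-t
    print('st',(r@u).round(4),(r@[-u[1],u[0]]).round(4),'z',round(p[2],4),'F',round(f[:2]@u,2),round(f[:2]@[-u[1],u[0]],2),round(f[2],2),robot.read_time_s(),'tilt',Ro.from_matrix(q2R(robot.read_eef_rot())@q2R(q).T).as_rotvec().round(4))
for x in(0,.0015,.003,.0045,.006):
    e=t+x*u; s=robot.line_to([*e,.0295],feed=.005,stop_force=40);print(x,s); rep(); robot.wait(.3); rep()
    f=robot.read_contact_force()
    if f[:2]@u<-22: break
E
```

```text
0 False
st -0.0022 -0.0005 z 0.0288 F -6.71 0.62 2.37 15.6167 tilt [-0.0054  0.0123 -0.0026]
st -0.0023 -0.0005 z 0.0288 F -6.5 0.08 0.78 15.9167 tilt [-0.0054  0.0124 -0.0026]
0.0015 False
st -0.0009 -0.0005 z 0.0288 F -7.11 0.16 1.71 16.3667 tilt [-0.0054  0.0126 -0.0027]
st -0.0009 -0.0005 z 0.0288 F -6.96 1.14 2.41 16.6667 tilt [-0.0055  0.0126 -0.0027]
0.003 False
st 0.0004 -0.0006 z 0.0287 F -8.1 0.7 1.98 17.1167 tilt [-0.0056  0.0129 -0.0027]
st 0.0004 -0.0006 z 0.0288 F -6.68 0.44 1.72 17.4167 tilt [-0.0056  0.0129 -0.0027]
0.0045 False
st 0.0007 -0.0006 z 0.0287 F -11.65 3.7 7.84 17.8667 tilt [-0.0063  0.0148 -0.0031]
st 0.0006 -0.0006 z 0.0287 F -12.03 3.99 6.7 18.1667 tilt [-0.0062  0.0149 -0.0031]
0.006 False
st 0.0007 -0.0007 z 0.0286 F -17.51 6.85 13.28 18.6167 tilt [-0.007   0.0171 -0.0036]
st 0.0007 -0.0007 z 0.0286 F -17.12 6.42 13.34 18.9167 tilt [-0.007   0.017  -0.0035]
```

```bash
python3 - <<'E'
from h import *
t=np.array([.4631,.0592]);u=np.array([np.cos(.279),np.sin(.279)])
for i in range(3):
    robot.wait(.9);p=robot.read_ee_pos();f=robot.read_contact_force();print((np.array(p[:2])-t)@u,p[2],f[:2]@u,f,robot.read_opening(),robot.read_time_s())
p,d=snapshot('scene');a=cv2.resize(p[130:270,180:320,::-1],None,fx=4,fy=4)
cv2.imwrite('pics/sc4.png',a)
shot('w_fin')
p,d=snapshot('top');cv2.imwrite('pics/top4.png',p[:,:,::-1])
E
```

```text
0.0007388129311911683 0.028621219921172045 -16.756462151055675 [-17.8770582    1.55890462  12.97483749] 0.0396536482314386 19.8167
0.0007249896574366107 0.02861702208198904 -16.843500139704133 [-17.93301331   1.43818109  12.6618102 ] 0.04004398355588647 20.7167
0.000714260334150735 0.028611489465804642 -17.343624563853762 [-18.68290703   2.23983809  12.79422189] 0.03993151974834711 21.6167
```

View pics/sc4.png

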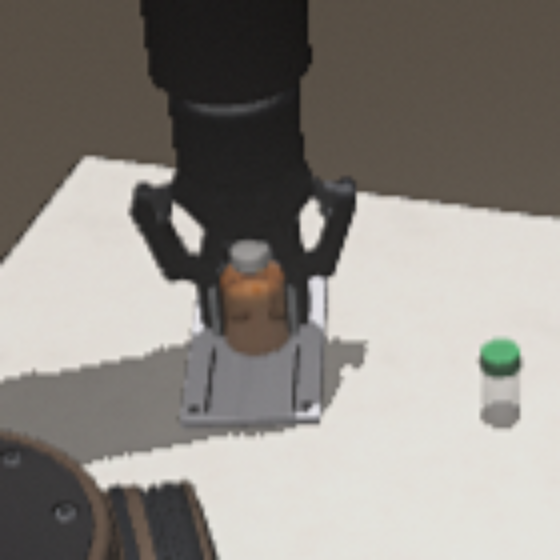

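View pics/w_fin.png

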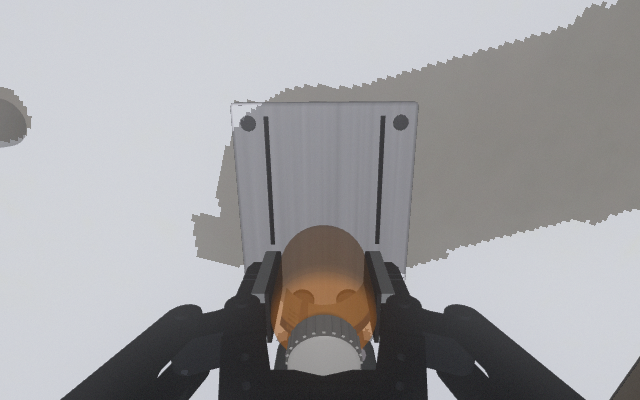

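```bash
python3 - <<'E'
from h import *
t=np.array([.4631,.0592]);u=np.array([np.cos(.279),np.sin(.279)]);n=np.array([-u[1],u[0]])
def rep():
    p=robot.read_ee_pos();f=robot.read_contact_force();r=np.array(p[:2])-t
    print((r@u).round(5),(r@n).round(5),round(p[2],5),'F',(f[:2]@u).round(2),(f[:2]@n).round(2),f[2].round(2),robot.read_time_s())
for x,z in((.006,.0302),(.0075,.0305)):
    e=t+x*u+.0004*n; print(robot.line_to([*e,z],feed=.005,stop_force=40)); rep()
for i in range(3): robot.wait(.9);rep()
E
```

```text
False
0.00063 -0.00063 0.02876 F -12.94 1.87 3.67 22.075
False
0.00072 -0.00067 0.02874 F -17.61 4.91 6.12 22.5333
0.00067 -0.0007 0.02875 F -17.65 4.05 5.99 23.4333
0.0007 -0.00068 0.02874 F -17.02 4.75 7.19 24.3333
0.00073 -0.00068 0.02876 F -17.33 5.28 6.28 25.2333
```

Plate load is halved and the push is steady at 17 N against the hard stop, so I'm handing the job in.

```bash
python3 - <<'E'
from h import *
robot.job_done(); print(robot.read_time_s(),robot.read_contact_force(),robot.read_opening())
E
```

```text
the job is handed in; nothing more can be done
the job is handed in; nothing more can be done
```

I gripped the small bottle with 60 N and set it between the lane marks at about x = -45 mm in the station frame. I then pressed it straight along the station's x axis onto the stop pins. I handed the job in just after 25 s on the clock, with the arm still gripping and pressing.

**Last checks**
- **Pressing:** the gripper stopped hard 0.7 mm past the computed seat, and pushing further moved it no more. The push held steady at about 17 N for 2.7 s, against roughly 8 N for the plunger's spring.
- **Position:** it sat 0.7 mm to the right of the centre line. The sideways force of about 5 N suggests the bottle bears mostly on the right pin.
- **Upright:** the pictures showed the bottle upright, and the gripper was tilted about 1°.
- **Other things:** I didn't measure the vial and label roll again. The vial looked unmoved in the pictures, and the arm met nothing on the way.

**What went wrong or disagreed**
- **First press:** it stopped on force but relaxed to about 3 N, so I pressed again by position in small steps.
- **Load on the plate:** the second press leaned on the plate with up to 13 N. I raised the gripper's target by 1 mm, which brought that down to 6–7 N.
- **Station position:** the top and wrist cameras disagreed by about 1.3 mm. I used the wrist camera's value.

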